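# Close up the plaque in its moulding frame

### The job

Get the plaster plaque ready for moulding: with the fingertips, push it along the board into the frame until it sits fully home against the back wall, then push the blue gate shut, and then push the red knob of the bolt sideways until the bolt is fully home in its keeper. Do it all by pushing, without lifting or tipping the plaque, and leave the other things on the bench where they are.

Things in the scene. Friction and masses are not known exactly. Their poses are not given: they have to be found in the camera images.
- frame: moulding frame fixed to the table: brown board 300 x 250 x 12 with three plywood walls (16 thick, tops 60 above the table), open towards the robot. Origin: at table height, on the centre line, at the mouth (front ends of the side walls). x: level, into the frame away from the robot; y: left; z: up. Inside: y -62 to +62, back wall's inner face x = +122. Board: x -155 to +145, y -125 to +125
- gate_hinge (a point): the gate's vertical hinge axis, at the left of the frame's mouth: frame x = -9, y = +70; the point is at the board's top, 12 above the table; its axes are the frame's
- keeper (a point): middle of the brass keeper loop that takes the bolt, on a grey latch post (30 x 24, top 60 above the table) right of the mouth: frame x = -9, y = -88, 66 above the table; loop top 73
- plaque_centre (a point): centre (half-way up) of the loose white plaster plaque, 100 x 100 x 22 with a low rosette to 33 above its underside; 0.2 to 0.4 kg. Its axes are parallel to the frame's when square. It lies on the board, partly in the mouth of the frame; fully home against the back wall its centre is at frame x = +72.
- gate (a joint): angle of the blue gate (rad): 0 = shut across the mouth; grows as it swings out towards the robot (1.57 = straight out along frame -x, at the frame's left; 2.0 = stop). From above it turns anticlockwise to shut. Stays where left (friction about 0.08 N m, no spring). Gate 140 long, 16 thick, hinge axis in its mid-plane, 14 to 60 above the table; free end 143 from the axis
- gate_face (a point): point on the gate's outer face (the face towards the robot when shut), 115 from the hinge axis, 37 above the table; its -x axis points out of that face, its -y axis along the gate to the free end
- bolt (a joint): travel of the slide bolt on the gate's top edge (m): 0 = drawn back, 0.040 = fully home (stop), its rod through the keeper loop. It moves along the gate away from the hinge (frame -y when the gate is shut), friction about 1.5 N, and stays where left. Steel rod 8 dia above the gate's top, in two brass staples reaching 72 above the table, 30 and 122 from the hinge axis
- bolt_knob (a point): on the axis of the bolt's upright red knob, 12 dia, in the gate's mid-plane; the point is 84 above the table, the knob's top 92.5; 70 from the hinge axis when the bolt is drawn back
- tub: white plastic plaster tub with lid, 86 dia x 81 high; loose bystander, to be left alone; origin at its underside's centre
- mixing_bowl: black rubber mixing bowl, 100 dia x 55 high; loose bystander, to be left alone; origin at its underside's centre
- spatula: spatula with orange handle, 200 long, lying on the table; loose bystander, to be left alone; origin at its underside's centre (lies along its x)
- baluster: small white plaster baluster on a 50 square foot, 68 high; loose bystander, to be left alone; origin at its underside's centre
- release: black bottle with red cap, 52 dia x 120 high; loose bystander, to be left alone; origin at its underside's centre
- brush: brush with wooden handle, 180 long, lying on the table; loose bystander, to be left alone; origin at its underside's centre (lies along its x)
Mind the look-alikes: they are no part of the job. What is shaped like the part that bears plaque_centre but brown or green is not meant.

How it is judged:
On the way, in this order (a step that is already met when the one before it is completed fails the run):
1. the plaque is home against the back wall while the gate is still open (x of plaque_centre in the frame of frame above 0.064 m and y of plaque_centre in the frame of frame between -0.03 and 0.03 m and z of plaque_centre in the frame of frame below 0.03 m and angle between the x axis of plaque_centre and the x axis of frame, either way round below 0.12 rad and value of joint gate above 0.3 rad), for 0.2 s.
2. the gate is shut on the plaque (x of plaque_centre in the frame of frame above 0.064 m and y of plaque_centre in the frame of frame between -0.03 and 0.03 m and z of plaque_centre in the frame of frame below 0.03 m and angle between the x axis of plaque_centre and the x axis of frame, either way round below 0.12 rad and value of joint gate below 0.05 rad), for 0.2 s.
3. the bolt is home with the gate shut (all of step 2 and value of joint bolt above 0.034 m), for 0.2 s.
At the end, for the whole second after the job is handed in: The plaque lies flat in the frame within 8 mm of the back wall and square to 0.12 rad, the gate is within 0.05 rad of shut, and the bolt is at least 34 mm along its 40 mm travel; all at rest (all of step 3 and linear speed of plaque below 0.02 m/s and velocity of joint gate between -0.05 and 0.05 rad/s); the robot touches nothing.
It fails at once if the plaque is lifted off the board or tipped (height (world z) of plaque_centre above 0.036 m or angle between plaque_centre's own z axis and vertical above 0.2 rad).
It fails at once if a bystander is moved by more than 25 mm, lifted or knocked over (distance of any of tub, mixing_bowl, spatula, baluster, release, brush from where it was at the start of the episode above 0.025 m or angle between any of tub, mixing_bowl, baluster, release's own z axis and vertical above 0.4 rad).
It also fails if it takes over 64 s, if anything falls off the work surface, if the arm or the gripper's body presses on something with over 40 N, if the wrist force passes 120 N, or if a joint passes its speed limit or range.

### The arm

A 7-joint arm with a two-finger parallel gripper is mounted at the origin on the work surface. World frame = base frame: x ahead of the robot, y to its left, z up, the work surface at z = 0. Lengths are in m, angles in rad, forces in N, time in s.
With the tool pointing down it reaches from about 0.425 to 0.8 m from the base axis. Payload 8.3 kg.
Tool frame: the origin (TCP) lies at the very end of the fingers, on their centre line; the grasp point (between the pads) lies 19 mm behind it; z points along the fingers, y is the direction in which the jaws open and shut (so a half turn about z gives the same grasp; the last joint's range is limited). The gripper opens to 85 mm and grips with 20 to 120 N. Pads are 22 mm wide; open, the fingers measure 114 mm over their backs; the gripper's body (76 mm by 85 mm) begins 54 mm behind the grasp point. The pads swing forward as they close: fully open they stand 13 mm farther back than shut.
Start: joints at [-1.411, 0.383, 0.016, 1.37, -0.006, 1.388, -0.046], TCP at [0.138, 0.61, 0.231] pointing down, gripper open.
Joint ranges: [-2.95, 2.95], [-0.25, 2.06], [-1.52, 1.56], [0.18, 2.33], [-1.44, 4.58], [0.02, 2.06], [-3.01, 3.01]. Speed limits (rad/s): [2.39, 2.39, 3.01, 3.01, 3.14, 3.14, 3.14].

### API

Orientations are given as a unit quaternion [w, x, y, z].
In Python, from workcell import env gives the robot as it stands. The module is installed in compiled form; this text tells all that it offers.
- The arm moves only by the tool servo_tool, never from a script. Its argument "rows" is a list of rows, each an object of numbers: "x", "y", "z": the shift along the tool's x, y, z in mm; "wx", "wy", "wz": the turn, a rotation vector about the tool's x, y, z in degrees. A call has exactly 10 rows; each row is the pose to reach, as a shift and turn from the pose commanded when the call began, along the tool's axes at that moment; what a row does not reach only later rows make up. A row lasts 1/10 s, in which the tool goes at most 50 mm and 8.59 degrees, less where a joint would pass 70% of its speed; a pose out of reach is approached as far as the arm can. A call with a gripper value outside its range is refused whole. "hand" is the opening, from -1 (shut) to 1 (fully open), set as the call begins (left out, the last holds). The fingers move at their own pace and stop on an object; "grip_force" is the grip in N (left out, the last holds). Time passes only in rows, so rows that repeat a pose let the fingers close, or fill a call up. It gives the time, the measured TCP pose, the force and the opening at its end, in the units of the state.
- env.get_state(): the state, without advancing time (a new reading comes with each control period).
- env.camera(name): name is "scene" or "top" or "wrist"; returns the picture (480x640x3 uint8, blue, green, red); there is no depth.
- env.camera_params(name): a dict with "intrinsics" (3x3 intrinsics, pixels), "R" (3x3) and "t" (3): a world point X has camera coordinates R X + t. Camera axes: x right, y down, z forward; pixel columns grow to the right and rows downward; lengths in m; the calibration is good to about 2 mm. A picture is of the moment at which its call begins: read the wrist's pose just before it. camera_params takes no time and is no camera call; for the wrist camera it gives the pose at the moment of the call.
- env.close_job(): hands the job in, once; it reports no verdict.
The state is a dict: "clock": time; "joint_pos": joint angles; "qd": joint speeds; "joint_efforts": joint torques, N m; "position": TCP position; "tcp_rot": TCP orientation; "force": force on the tool from outside, world axes, zero at the start; "torque": the same for the moment, N m; "gripper_width": finger opening in m.
Only numpy, scipy, OpenCV 4.12 (cv2) and the standard library are available. Lean on these libraries where they do the work, as an engineer would, in place of code of your own. Each camera call takes 0.05 s, during which the arm holds its last target. There are 200 camera calls.

## Working session

There is one attempt and no reset: what is moved stays moved. The work goes in short steps, Python scripts to look and compute and a tool call to move; the robot and the scene stay as the last step left them, time stands still between calls to the robot, and variables do not carry over. Pictures are saved under pics/ and viewed, about 8 in all and at most 12, crops included, and the job is handed in when it is done.

Besides the shell and the picture viewer there is one more tool, called after ">>>" in YAML: its name, and indented under it one key for each argument. servo_tool: Moves the arm, as the interface text tells. Its arguments: {"type":"object","properties":{"rows":{"type":"array"},"hand":{"type":"number"},"grip_force":{"type":"number"}},"required":["rows"]}

```bash
mkdir -p pics; ls; cat > h.py <<'E'
import numpy as np, cv2
from workcell import env
def ray(p,uv,z):
    K,R,t=(np.array(p[k],float) for k in("intrinsics","R","t"))
    d=R.T@np.linalg.inv(K)@np.array([uv[0],uv[1],1.]); c=-R.T@t.ravel()
    return c+d*(z-c[2])/d[2]
def proj(p,X):
    K,R,t=(np.array(p[k],float) for k in("intrinsics","R","t"))
    q=K@(R@np.array(X,float)+t.ravel()); return q[:2]/q[2]
E
python3 - <<'E'
from h import *
for n in("top","scene"):
    cv2.imwrite(f"pics/{n}0.png",env.camera(n)); p=env.camera_params(n)
    print(n,np.round(-np.array(p["R"]).T@np.array(p["t"]).ravel(),3),np.round(p["R"],2).tolist())
s=env.get_state();print(s["clock"],s["position"],s["tcp_rot"],s["force"],s["gripper_width"])
E
```

```text
pics
top [0.38  0.022 1.221] [[-0.01, -1.0, -0.01], [-0.99, 0.01, -0.16], [0.16, 0.0, -0.99]]
scene [ 1.429 -0.33   1.272] [[0.4, 0.92, -0.0], [0.72, -0.31, -0.62], [-0.57, 0.24, -0.78]]
0.1 [0.13796756 0.6091044  0.23036932] [-8.38832539e-05  1.11136153e-01  9.93804777e-01 -9.01901720e-04] [-0.44735709  0.37195381  0.10917046] 0.08550152827602403
```

View pics/top0.png

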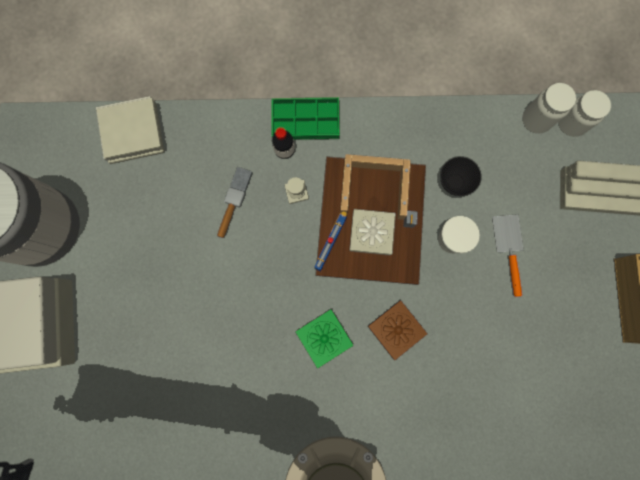

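View pics/scene0.png

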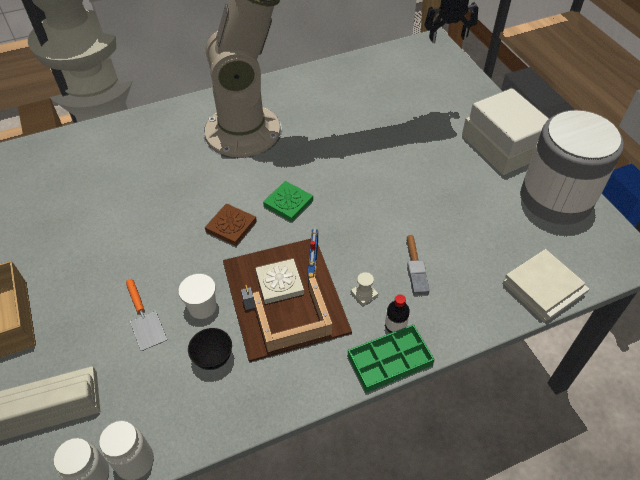

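Top view: the white plaque at (373,232), in the frame's mouth, is the one meant. The green (324,338) and brown (398,330) tiles are look-alikes. The blue gate runs from (343,215) to (320,268), with its red knob near (332,240). I'll enlarge this area to confirm.

```bash
python3 - <<'E'
from h import *
im=cv2.imread("pics/top0.png")[145:295,300:440]
im=cv2.resize(im,None,fx=4,fy=4,interpolation=cv2.INTER_CUBIC)
cv2.imwrite("pics/crop0.png",im)
E
```

```text
(no output)
```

View pics/crop0.png

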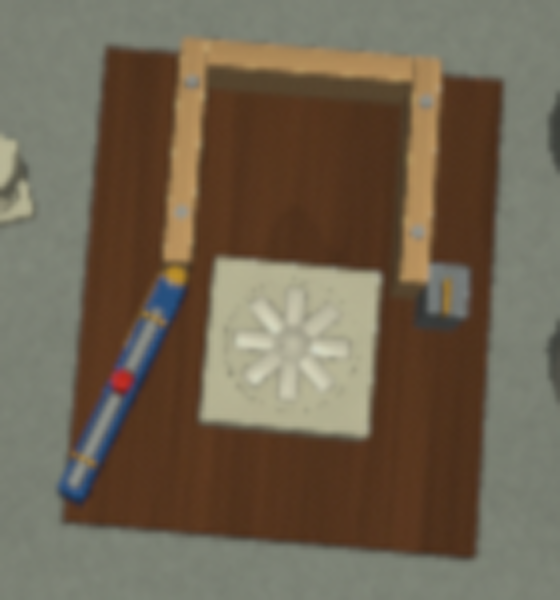

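```bash
cat >> h.py <<'E'
def fit(A,B): # rigid 2D, B = R A + t
    A,B=np.array(A),np.array(B); a,b=A-A.mean(0),B-B.mean(0)
    th=np.arctan2((a[:,0]*b[:,1]-a[:,1]*b[:,0]).sum(),(a*b).sum())
    R=np.array([[np.cos(th),-np.sin(th)],[np.sin(th),np.cos(th)]])
    return th,R,B.mean(0)-R@A.mean(0)
def px(c): return (300+c[0]/4-.375,145+c[1]/4-.375)
E
python3 - <<'E'
from h import *
p=env.camera_params("top")
W=lambda c,z: ray(p,px(c),z)[:2]
A=[(.145,.125),(.145,-.125),(-.155,-.125),(-.155,.125)]
B=[W(c,.012) for c in[(107,46),(502,80),(475,556),(63,522)]]
# wall tops: outer back corners & front ends
A+= [(.138,.078),(.138,-.078),(0,.070),(0,-.070)]
B+= [W(c,.060) for c in[(182,38),(441,58),(177,262),(414,283)]]
th,R,t=fit(A,B); print("frame",t,np.degrees(th)); print("res mm",np.round(((R@np.array(A).T).T+t-B)*1e3,1).tolist())
F=lambda c,z:R.T@(W(c,z)-t)
P=[F(c,.034) for c in[(215,258),(382,270),(369,438),(200,422)]]
print("plaque",np.round(P,4).tolist(),np.mean(P,0), np.degrees(fit([(.05,.05),(.05,-.05),(-.05,-.05),(-.05,.05)],P)[0]))
for n,c,z in[("knob",(121,379),.0925),("hinge",(176,273),.06),("gate end",(72,495),.06),("keeper",(447,297),.073)]:print(n,F(c,z),W(c,z))
k=F((121,379),.0925)-[-.009,.07];print("gate angle",np.arctan2(-k[0],-k[1]),np.hypot(*k))
for n,c,z in[("baluster",(295,188),.05),("release",(283,145),.06),("tub",(460,234),.081),("bowl",(460,176),.05)]:print(n,R.T@(ray(p,c,z)[:2]-t))
print(env.get_state()["clock"])
E
```

```text
frame [ 0.62956165 -0.09999034] -5.814790112175093
res mm [[0.6, 1.7], [1.1, -1.7], [-2.1, -1.3], [-0.6, 1.1], [0.7, 0.2], [-0.2, -0.4], [-0.0, 0.3], [0.4, -0.0]]
plaque [[0.0103, 0.0465], [0.0117, -0.0541], [-0.0907, -0.053], [-0.0898, 0.0476]] [-0.03962116 -0.00323405] -0.2534251820244128
knob [-0.07760526  0.09658311] [0.56214083 0.00395825]
hinge [-0.00657495  0.06971937] [ 0.63008401 -0.02996357]
gate end [-0.14250153  0.11905182] [0.49985485 0.03288618]
keeper [-0.00997483 -0.08771829] [ 0.61075113 -0.18624669]
gate angle 1.940462568487034 0.0735754269236454
baluster [0.04619258 0.190376  ]
release [0.14728972 0.22861834]
tub [-0.0373617  -0.19940153]
bowl [ 0.10988789 -0.20128657]
0.1
```

Frame origin is at world (0.630, -0.100) with yaw -5.8°. Known points (keeper, hinge, knob radius) agree to within about 3 mm. The plaque is square at frame x = -0.040, and the gate is at 1.94 rad.

```bash
cat >> h.py <<'E'
from scipy.spatial.transform import Rotation as Ro
TH=np.radians(-5.81); FR=np.array([[np.cos(TH),-np.sin(TH)],[np.sin(TH),np.cos(TH)]]); FT=np.array([.6296,-.1])
def shift(pts,frame=True):
    s=env.get_state(); q=s["tcp_rot"]; R=Ro.from_quat([q[1],q[2],q[3],q[0]]).as_matrix()
    P=np.array(s["position"])
    want=np.column_stack([np.r_[-FR[:,0],0],np.r_[FR[:,1],0],[0,0,-1.]])
    print("t %.2f frame xyz mm"%s["clock"],np.round(np.r_[FR.T@(P[:2]-FT),P[2]]*1e3,1),"F",np.round(s["force"],1),"w",round(s["gripper_width"],4))
    print("turn deg",np.round(np.degrees(Ro.from_matrix(R.T@want).as_rotvec()),2))
    for X in pts:
        X=np.array(X,float)
        if frame: X=np.r_[FR@X[:2]+FT,X[2]]
        print(np.round(R.T@(X-P)*1e3,1))
E
python3 -c "
from h import *
shift([(.45,.30,.23),(.50,-.087,.12)],False)"
```

```text
t 0.10 frame xyz mm [-560.9  655.7  230.4] F [-0.4  0.4  0.1] w 0.0855
turn deg [-0.1  -0.   -6.95]
[-372.6 -232.5    0.8]
[-506.9 -598.7  111.5]
```

>>> servo_tool:
  rows:
    - {"x": -40, "y": -25, "z": 0, "wz": -1}
    - {"x": -80, "y": -50, "z": 0, "wz": -2}
    - {"x": -120, "y": -75, "z": 0, "wz": -3}
    - {"x": -160, "y": -100, "z": 0, "wz": -4}
    - {"x": -200, "y": -125, "z": 0, "wz": -5}
    - {"x": -240, "y": -150, "z": 0, "wz": -6}
    - {"x": -280, "y": -175, "z": 0, "wz": -7}
    - {"x": -320, "y": -200, "z": 0, "wz": -7}
    - {"x": -350, "y": -220, "z": 0, "wz": -7}
    - {"x": -373, "y": -233, "z": 0, "wz": -7}
  hand: 0.2

```text
validation failed for argument at $.ro...
```

```bash
python3 -c "
from h import *
shift([(-.135,-.003,.13),(-.135,-.003,.02)])"
```

```text
t 0.10 frame xyz mm [-560.9  655.7  230.4] F [-0.4  0.4  0.1] w 0.0855
turn deg [-0.1  -0.   -6.95]
[-502.5 -602.1  101.5]
[-502.5 -601.9  211.5]
```

>>> servo_tool:
  rows:
    - {"x": -40, "y": -25, "z": 0, "wx": 0, "wy": 0, "wz": -1}
    - {"x": -80, "y": -50, "z": 0, "wx": 0, "wy": 0, "wz": -2}
    - {"x": -120, "y": -75, "z": 0, "wx": 0, "wy": 0, "wz": -3}
    - {"x": -160, "y": -100, "z": 0, "wx": 0, "wy": 0, "wz": -4}
    - {"x": -200, "y": -125, "z": 0, "wx": 0, "wy": 0, "wz": -5}
    - {"x": -240, "y": -150, "z": 0, "wx": 0, "wy": 0, "wz": -6}
    - {"x": -280, "y": -175, "z": 0, "wx": 0, "wy": 0, "wz": -7}
    - {"x": -320, "y": -200, "z": 0, "wx": 0, "wy": 0, "wz": -7}
    - {"x": -350, "y": -220, "z": 0, "wx": 0, "wy": 0, "wz": -7}
    - {"x": -373, "y": -233, "z": 0, "wx": 0, "wy": 0, "wz": -7}
  hand: 0.2

```text
clock: 1.1
position: [0.4521, 0.2968, 0.2311]
tcp_rot: [0.0, 0.052, 0.999, -0.0]
force: [-0.2, -0.3, -0.4]
gripper_width: 0.0511
```

```bash
python3 -c "
from h import *
shift([(-.135,-.003,.13),(-.135,-.003,.02)])"
```

```text
t 1.10 frame xyz mm [-216.7  376.8  231.1] F [-0.2 -0.3 -0.4] w 0.0511
turn deg [-0.06  0.   -0.15]
[ -82.7 -379.5  101.5]
[ -82.7 -379.4  211.5]
```

>>> servo_tool:
  rows:
    - {"x": -8, "y": -40, "z": 0, "wx": 0, "wy": 0, "wz": 0}
    - {"x": -17, "y": -80, "z": 0, "wx": 0, "wy": 0, "wz": 0}
    - {"x": -25, "y": -125, "z": 10, "wx": 0, "wy": 0, "wz": 0}
    - {"x": -35, "y": -170, "z": 20, "wx": 0, "wy": 0, "wz": 0}
    - {"x": -45, "y": -215, "z": 30, "wx": 0, "wy": 0, "wz": 0}
    - {"x": -55, "y": -260, "z": 40, "wx": 0, "wy": 0, "wz": 0}
    - {"x": -65, "y": -305, "z": 50, "wx": 0, "wy": 0, "wz": 0}
    - {"x": -75, "y": -345, "z": 60, "wx": 0, "wy": 0, "wz": 0}
    - {"x": -83, "y": -370, "z": 80, "wx": 0, "wy": 0, "wz": 0}
    - {"x": -83, "y": -380, "z": 102, "wx": 0, "wy": 0, "wz": 0}
  hand: 0.2

```text
clock: 2.1
position: [0.4951, -0.0903, 0.1291]
tcp_rot: [0.001, 0.053, 0.999, -0.001]
force: [-0.0, 0.3, 0.5]
gripper_width: 0.0515
```

>>> servo_tool:
  rows:
    - {"x": 0, "y": 0, "z": 0, "wx": 0, "wy": 0, "wz": 0}
    - {"x": 0, "y": 0, "z": 15, "wx": 0, "wy": 0, "wz": 0}
    - {"x": 0, "y": 0, "z": 30, "wx": 0, "wy": 0, "wz": 0}
    - {"x": 0, "y": 0, "z": 45, "wx": 0, "wy": 0, "wz": 0}
    - {"x": 0, "y": 0, "z": 60, "wx": 0, "wy": 0, "wz": 0}
    - {"x": 0, "y": 0, "z": 75, "wx": 0, "wy": 0, "wz": 0}
    - {"x": 0, "y": 0, "z": 90, "wx": 0, "wy": 0, "wz": 0}
    - {"x": 0, "y": 0, "z": 100, "wx": 0, "wy": 0, "wz": 0}
    - {"x": 0, "y": 0, "z": 108, "wx": 0, "wy": 0, "wz": 0}
    - {"x": 0, "y": 0, "z": 110, "wx": 0, "wy": 0, "wz": 0}

```text
clock: 3.1
position: [0.4946, -0.0859, 0.0189]
tcp_rot: [-0.0, 0.05, 0.999, 0.0]
force: [-0.1, -0.3, 0.6]
gripper_width: 0.0511
```

```bash
python3 -c "
from h import *
a=env.camera('top'); b=env.camera('wrist')
a=cv2.resize(a[145:295,300:440],(373,400),interpolation=cv2.INTER_CUBIC); b=cv2.resize(b[:,:],(427,320))
o=np.zeros((400,800,3),np.uint8);o[:,:373]=a;o[:320,373:]=b;cv2.imwrite('pics/pre.png',o)
shift([(.011,-.003,.02)])"
```

```text
t 3.20 frame xyz mm [-135.4   -0.    19.5] F [-0.6 -0.4 -0.6] w 0.0514
turn deg [ 0.   -0.    0.06]
[-146.4   -3.1   -0.5]
```

View pics/pre.png

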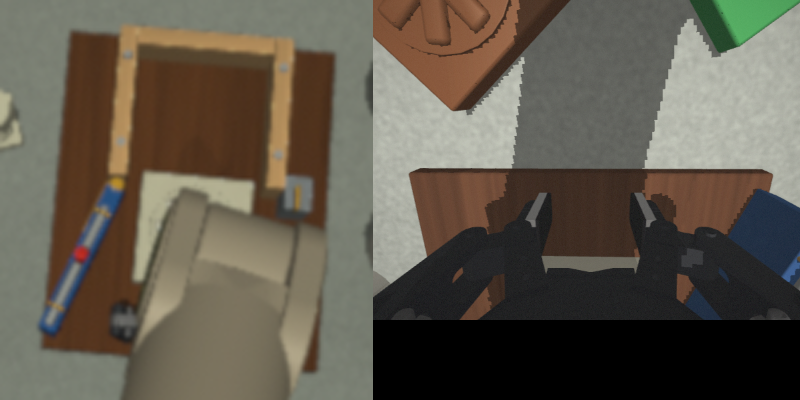

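The fingertips straddle the plaque's front face, on the robot's side of it, and are clear of the gate. Pushing now.

>>> servo_tool:
  rows:
    - {"x": -12, "y": -3, "z": 0, "wx": 0, "wy": 0, "wz": 0}
    - {"x": -22, "y": -3, "z": 0, "wx": 0, "wy": 0, "wz": 0}
    - {"x": -29, "y": -3, "z": 0, "wx": 0, "wy": 0, "wz": 0}
    - {"x": -36, "y": -3, "z": 0, "wx": 0, "wy": 0, "wz": 0}
    - {"x": -43, "y": -3, "z": 0, "wx": 0, "wy": 0, "wz": 0}
    - {"x": -50, "y": -3, "z": 0, "wx": 0, "wy": 0, "wz": 0}
    - {"x": -57, "y": -3, "z": 0, "wx": 0, "wy": 0, "wz": 0}
    - {"x": -64, "y": -3, "z": 0, "wx": 0, "wy": 0, "wz": 0}
    - {"x": -72, "y": -3, "z": 0, "wx": 0, "wy": 0, "wz": 0}
    - {"x": -80, "y": -3, "z": 0, "wx": 0, "wy": 0, "wz": 0}

```text
clock: 4.2
position: [0.5748, -0.0975, 0.0192]
tcp_rot: [0.0, 0.05, 0.999, -0.0]
force: [-2.5, -0.6, 0.3]
gripper_width: 0.0515
```

```bash
python3 -c "
from h import *
cv2.imwrite('pics/mid.png',env.camera('scene')[220:370,200:360].repeat(4,0).repeat(4,1))
shift([(.011,-.003,.02)])"
```

```text
t 4.25 frame xyz mm [-53.4  -2.9  19.4] F [0.9 0.8 1. ] w 0.051
turn deg [-0.02  0.09  0.08]
[-64.4  -0.1  -0.5]
```

View pics/mid.png

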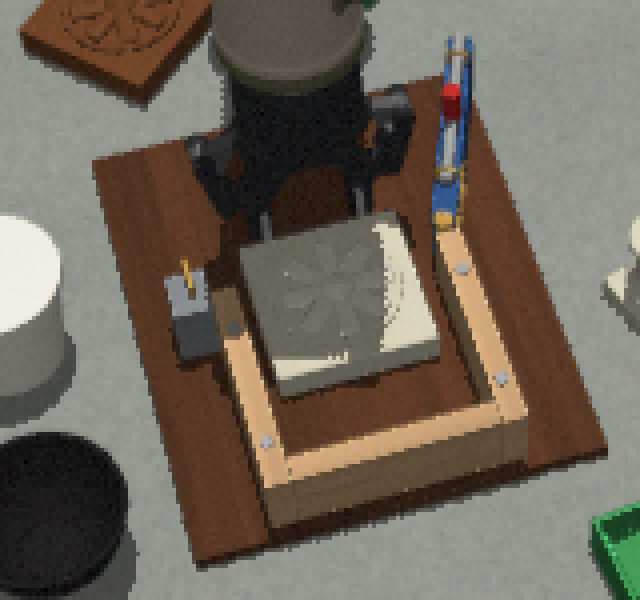

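The plaque is sliding square and centred, and the knuckles clear the walls, keeper and gate.

>>> servo_tool:
  rows:
    - {"x": -7, "y": 0, "z": 0, "wx": 0, "wy": 0, "wz": 0}
    - {"x": -14, "y": 0, "z": 0, "wx": 0, "wy": 0, "wz": 0}
    - {"x": -21, "y": 0, "z": 0, "wx": 0, "wy": 0, "wz": 0}
    - {"x": -28, "y": 0, "z": 0, "wx": 0, "wy": 0, "wz": 0}
    - {"x": -35, "y": 0, "z": 0, "wx": 0, "wy": 0, "wz": 0}
    - {"x": -42, "y": 0, "z": 0, "wx": 0, "wy": 0, "wz": 0}
    - {"x": -48, "y": 0, "z": 0, "wx": 0, "wy": 0, "wz": 0}
    - {"x": -53, "y": 0, "z": 0, "wx": 0, "wy": 0, "wz": 0}
    - {"x": -56, "y": 0, "z": 0, "wx": 0, "wy": 0, "wz": 0}
    - {"x": -59, "y": 0, "z": 0, "wx": 0, "wy": 0, "wz": 0}

```text
clock: 5.25
position: [0.6329, -0.1035, 0.0193]
tcp_rot: [-0.0, 0.05, 0.999, -0.0]
force: [-1.1, 0.0, -0.2]
gripper_width: 0.0512
```

>>> servo_tool:
  rows:
    - {"x": -1, "y": 0, "z": 0, "wx": 0, "wy": 0, "wz": 0}
    - {"x": -2, "y": 0, "z": 0, "wx": 0, "wy": 0, "wz": 0}
    - {"x": -3, "y": 0, "z": 0, "wx": 0, "wy": 0, "wz": 0}
    - {"x": -4, "y": 0, "z": 0, "wx": 0, "wy": 0, "wz": 0}
    - {"x": -4, "y": 0, "z": 0, "wx": 0, "wy": 0, "wz": 0}
    - {"x": -4, "y": 0, "z": 0, "wx": 0, "wy": 0, "wz": 0}
    - {"x": -4, "y": 0, "z": 0, "wx": 0, "wy": 0, "wz": 0}
    - {"x": -4, "y": 0, "z": 0, "wx": 0, "wy": 0, "wz": 0}
    - {"x": -4, "y": 0, "z": 0, "wx": 0, "wy": 0, "wz": 0}
    - {"x": -4, "y": 0, "z": 0, "wx": 0, "wy": 0, "wz": 0}

```text
clock: 6.25
position: [0.6369, -0.1038, 0.0194]
tcp_rot: [0.0, 0.05, 0.999, -0.0]
force: [0.2, -0.1, -0.6]
gripper_width: 0.0512
```

```bash
python3 -c "
from h import *
cv2.imwrite('pics/home.png',env.camera('scene')[220:370,200:360].repeat(4,0).repeat(4,1))
shift([(.011,-.003,.02)])"
```

```text
t 6.30 frame xyz mm [ 7.6 -3.1 19.4] F [-0.7 -0.7  0.9] w 0.0511
turn deg [-0.    0.01  0.05]
[-3.4  0.1 -0.6]
```

View pics/home.png

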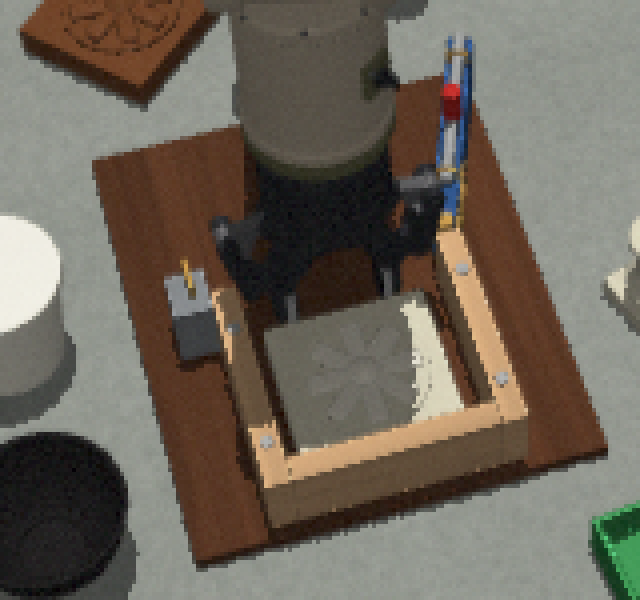

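The plaque is nearly home and there is no wall reaction yet, so I'll creep on.

>>> servo_tool:
  rows:
    - {"x": -1, "y": 0, "z": 0, "wx": 0, "wy": 0, "wz": 0}
    - {"x": -2, "y": 0, "z": 0, "wx": 0, "wy": 0, "wz": 0}
    - {"x": -3, "y": 0, "z": 0, "wx": 0, "wy": 0, "wz": 0}
    - {"x": -4, "y": 0, "z": 0, "wx": 0, "wy": 0, "wz": 0}
    - {"x": -4, "y": 0, "z": 0, "wx": 0, "wy": 0, "wz": 0}
    - {"x": -4, "y": 0, "z": 0, "wx": 0, "wy": 0, "wz": 0}
    - {"x": -4, "y": 0, "z": 0, "wx": 0, "wy": 0, "wz": 0}
    - {"x": -4, "y": 0, "z": 0, "wx": 0, "wy": 0, "wz": 0}
    - {"x": -4, "y": 0, "z": 0, "wx": 0, "wy": 0, "wz": 0}
    - {"x": -4, "y": 0, "z": 0, "wx": 0, "wy": 0, "wz": 0}

```text
clock: 7.3
position: [0.6406, -0.1043, 0.0192]
tcp_rot: [-0.0, 0.05, 0.999, -0.0]
force: [-3.5, -0.5, 2.9]
gripper_width: 0.0511
```

>>> servo_tool:
  rows:
    - {"x": -0.5, "y": 0, "z": 0, "wx": 0, "wy": 0, "wz": 0}
    - {"x": -1, "y": 0, "z": 0, "wx": 0, "wy": 0, "wz": 0}
    - {"x": -1.5, "y": 0, "z": 0, "wx": 0, "wy": 0, "wz": 0}
    - {"x": -2, "y": 0, "z": 0, "wx": 0, "wy": 0, "wz": 0}
    - {"x": -2, "y": 0, "z": 0, "wx": 0, "wy": 0, "wz": 0}
    - {"x": -2, "y": 0, "z": 0, "wx": 0, "wy": 0, "wz": 0}
    - {"x": -2, "y": 0, "z": 0, "wx": 0, "wy": 0, "wz": 0}
    - {"x": -2, "y": 0, "z": 0, "wx": 0, "wy": 0, "wz": 0}
    - {"x": -2, "y": 0, "z": 0, "wx": 0, "wy": 0, "wz": 0}
    - {"x": -2, "y": 0, "z": 0, "wx": 0, "wy": 0, "wz": 0}

```text
clock: 8.3
position: [0.6407, -0.1043, 0.0192]
tcp_rot: [-0.002, 0.05, 0.999, 0.0]
force: [-13.1, 2.5, 10.4]
gripper_width: 0.0514
```

It's home: the reaction rose to 13 N with no further motion, at TCP frame x = 11 mm as predicted. Now back off and rise.

>>> servo_tool:
  rows:
    - {"x": 3, "y": 0, "z": 0, "wx": 0, "wy": 0, "wz": 0}
    - {"x": 10, "y": 0, "z": 0, "wx": 0, "wy": 0, "wz": 0}
    - {"x": 20, "y": 0, "z": 0, "wx": 0, "wy": 0, "wz": 0}
    - {"x": 32, "y": 0, "z": 0, "wx": 0, "wy": 0, "wz": 0}
    - {"x": 44, "y": 0, "z": -5, "wx": 0, "wy": 0, "wz": 0}
    - {"x": 50, "y": 0, "z": -25, "wx": 0, "wy": 0, "wz": 0}
    - {"x": 50, "y": 0, "z": -50, "wx": 0, "wy": 0, "wz": 0}
    - {"x": 50, "y": 0, "z": -75, "wx": 0, "wy": 0, "wz": 0}
    - {"x": 50, "y": 0, "z": -100, "wx": 0, "wy": 0, "wz": 0}
    - {"x": 50, "y": 0, "z": -120, "wx": 0, "wy": 0, "wz": 0}

```text
clock: 9.3
position: [0.5936, -0.0995, 0.1411]
tcp_rot: [0.001, 0.05, 0.999, -0.0]
force: [0.4, 0.5, 1.5]
gripper_width: 0.0512
```

```bash
python3 - <<'E'
from h import *
shift([(-.09,.165,.14),(-.09,.165,.04)])
H=np.array([-.009,.07]);r=.105
prev=None
for th in np.linspace(1.94,0,11):
    u=np.array([-np.sin(th),-np.cos(th)]);n=np.array([-np.cos(th),np.sin(th)])
    T=H+r*u+(.008+.011*abs(np.cos(th))+.0145*np.sin(th))*n
    print(round(th,2),np.round(T*1e3,1))
E
```

```text
t 9.30 frame xyz mm [-35.8  -3.1 141.1] F [0.4 0.5 1.5] w 0.0512
turn deg [0.   0.15 0.06]
[ 54.  168.2   0.9]
[ 54.3 168.2 100.9]
1.94 [-97.7 131.7]
1.75 [-108.2  112.1]
1.55 [-114.4   90.7]
1.36 [-116.8   71.8]
1.16 [-115.6   52. ]
0.97 [-110.4   32.2]
0.78 [-101.1   13.3]
0.58 [-87.7  -3.9]
0.39 [-70.6 -18.2]
0.19 [-50.4 -28.9]
0.0 [-28. -35.]
```

>>> servo_tool:
  rows:
    - {"x": 7, "y": 17, "z": 0, "wx": 0, "wy": 0, "wz": 0}
    - {"x": 17, "y": 42, "z": 0, "wx": 0, "wy": 0, "wz": 0}
    - {"x": 30, "y": 72, "z": 0, "wx": 0, "wy": 0, "wz": 0}
    - {"x": 42, "y": 102, "z": 0, "wx": 0, "wy": 0, "wz": 0}
    - {"x": 55, "y": 132, "z": 0, "wx": 0, "wy": 0, "wz": 0}
    - {"x": 65, "y": 157, "z": 0, "wx": 0, "wy": 0, "wz": 0}
    - {"x": 69, "y": 168, "z": 0, "wx": 0, "wy": 0, "wz": 0}
    - {"x": 69, "y": 168, "z": 15, "wx": 0, "wy": 0, "wz": 0}
    - {"x": 69, "y": 168, "z": 30, "wx": 0, "wy": 0, "wz": 0}
    - {"x": 69, "y": 168, "z": 40, "wx": 0, "wy": 0, "wz": 0}
  hand: -1

```text
clock: 10.3
position: [0.5412, 0.0738, 0.0985]
tcp_rot: [0.0, 0.051, 0.999, -0.0]
force: [-0.6, 0.2, -0.2]
gripper_width: -0.0002
```

>>> servo_tool:
  rows:
    - {"x": 0, "y": 0, "z": 10, "wx": 0, "wy": 0, "wz": 0}
    - {"x": 0, "y": 0, "z": 20, "wx": 0, "wy": 0, "wz": 0}
    - {"x": 0, "y": 0, "z": 30, "wx": 0, "wy": 0, "wz": 0}
    - {"x": 0, "y": 0, "z": 40, "wx": 0, "wy": 0, "wz": 0}
    - {"x": 0, "y": 0, "z": 50, "wx": 0, "wy": 0, "wz": 0}
    - {"x": 0, "y": 0, "z": 53, "wx": 0, "wy": 0, "wz": 0}
    - {"x": 0, "y": 0, "z": 53, "wx": 0, "wy": 0, "wz": 0}
    - {"x": 0, "y": 0, "z": 53, "wx": 0, "wy": 0, "wz": 0}
    - {"x": 0, "y": 0, "z": 53, "wx": 0, "wy": 0, "wz": 0}
    - {"x": 0, "y": 0, "z": 53, "wx": 0, "wy": 0, "wz": 0}

```text
clock: 11.3
position: [0.5415, 0.0747, 0.0467]
tcp_rot: [0.0, 0.05, 0.999, 0.0]
force: [0.7, 0.8, 0.2]
gripper_width: -0.0002
```

```bash
python3 - <<'E'
from h import *
cv2.imwrite('pics/gate0.png',env.camera('scene')[200:350,220:400].repeat(4,0).repeat(4,1))
shift(np.array([(-109.8,136.4,48),(-121,114.4,48),(-127.4,90.4,48),(-129.5,69.1,48),(-127.5,46.8,48),(-121.1,24.9,48),(-110.2,4.1,48),(-94.8,-14.8,48),(-75.5,-30.2,48),(-52.9,-41.7,48),(-28,-48,48)])/1e3)
E
```

```text
t 11.35 frame xyz mm [-105.4  164.9   46.7] F [ 0.4  0.1 -0.6] w 0.0003
turn deg [0.02 0.03 0.05]
[  4.4 -28.5  -1.3]
[ 15.7 -50.5  -1.3]
[ 22.1 -74.5  -1.4]
[ 24.2 -95.8  -1.4]
[  22.2 -118.1   -1.4]
[  15.8 -140.    -1.4]
[   5.  -160.8   -1.4]
[ -10.4 -179.7   -1.4]
[ -29.7 -195.1   -1.4]
[ -52.3 -206.6   -1.3]
[ -77.2 -213.    -1.3]
```

View pics/gate0.png

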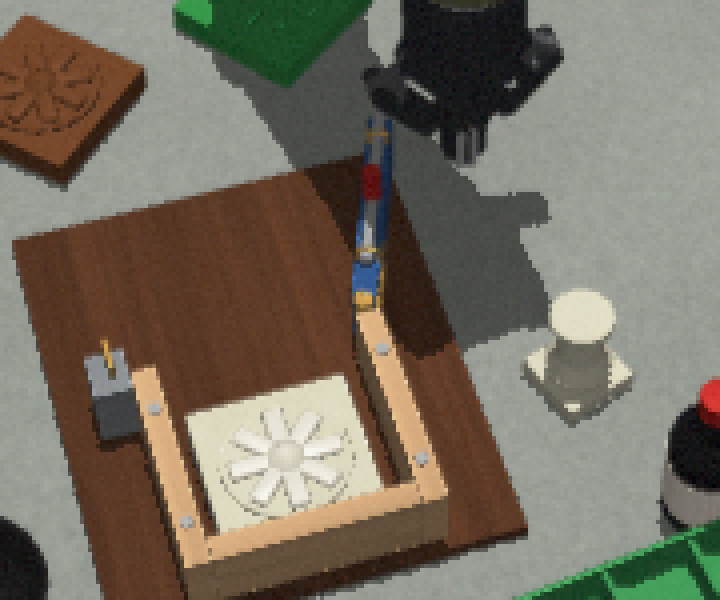

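The plaque sits against the back wall, square. The closed fingers are outside the gate's outer face, past the knob, and the knuckles are higher than the knob. Swinging the gate along its arc.

>>> servo_tool:
  rows:
    - {"x": 2, "y": -10, "z": -2, "wx": 0, "wy": 0, "wz": 0}
    - {"x": 4, "y": -20, "z": -3, "wx": 0, "wy": 0, "wz": 0}
    - {"x": 6, "y": -29, "z": -3, "wx": 0, "wy": 0, "wz": 0}
    - {"x": 10, "y": -40, "z": -3, "wx": 0, "wy": 0, "wz": 0}
    - {"x": 16, "y": -51, "z": -3, "wx": 0, "wy": 0, "wz": 0}
    - {"x": 19, "y": -62, "z": -3, "wx": 0, "wy": 0, "wz": 0}
    - {"x": 22, "y": -74, "z": -3, "wx": 0, "wy": 0, "wz": 0}
    - {"x": 23, "y": -85, "z": -3, "wx": 0, "wy": 0, "wz": 0}
    - {"x": 24, "y": -96, "z": -3, "wx": 0, "wy": 0, "wz": 0}
    - {"x": 24, "y": -107, "z": -3, "wx": 0, "wy": 0, "wz": 0}

```text
clock: 12.35
position: [0.5064, -0.0303, 0.0493]
tcp_rot: [-0.0, 0.05, 0.999, 0.0]
force: [0.6, 1.3, 0.2]
gripper_width: -0.0002
```

>>> servo_tool:
  rows:
    - {"x": -2, "y": -11, "z": 0, "wx": 0, "wy": 0, "wz": 0}
    - {"x": -5, "y": -22, "z": 0, "wx": 0, "wy": 0, "wz": 0}
    - {"x": -8, "y": -33, "z": 0, "wx": 0, "wy": 0, "wz": 0}
    - {"x": -13, "y": -44, "z": 0, "wx": 0, "wy": 0, "wz": 0}
    - {"x": -19, "y": -54, "z": 0, "wx": 0, "wy": 0, "wz": 0}
    - {"x": -26, "y": -63, "z": 0, "wx": 0, "wy": 0, "wz": 0}
    - {"x": -34, "y": -73, "z": 0, "wx": 0, "wy": 0, "wz": 0}
    - {"x": -43, "y": -81, "z": 0, "wx": 0, "wy": 0, "wz": 0}
    - {"x": -52, "y": -88, "z": 0, "wx": 0, "wy": 0, "wz": 0}
    - {"x": -58, "y": -91, "z": 0, "wx": 0, "wy": 0, "wz": 0}

```text
clock: 13.35
position: [0.5558, -0.127, 0.0492]
tcp_rot: [-0.0, 0.051, 0.999, -0.0]
force: [-1.3, -0.3, -0.1]
gripper_width: 0.0002
```

```bash
python3 - <<'E'
from h import *
cv2.imwrite('pics/gate1.png',env.camera('scene')[200:350,200:380].repeat(4,0).repeat(4,1))
shift(np.array([(-52.9,-41.7,50),(-28,-48,50)])/1e3)
E
```

```text
t 13.40 frame xyz mm [-70.  -34.5  49.3] F [ 0.4  0.1 -0.1] w -0.0001
turn deg [-0.06  0.04  0.  ]
[-17.1  -7.2  -0.7]
[-42.  -13.5  -0.7]
```

View pics/gate1.png

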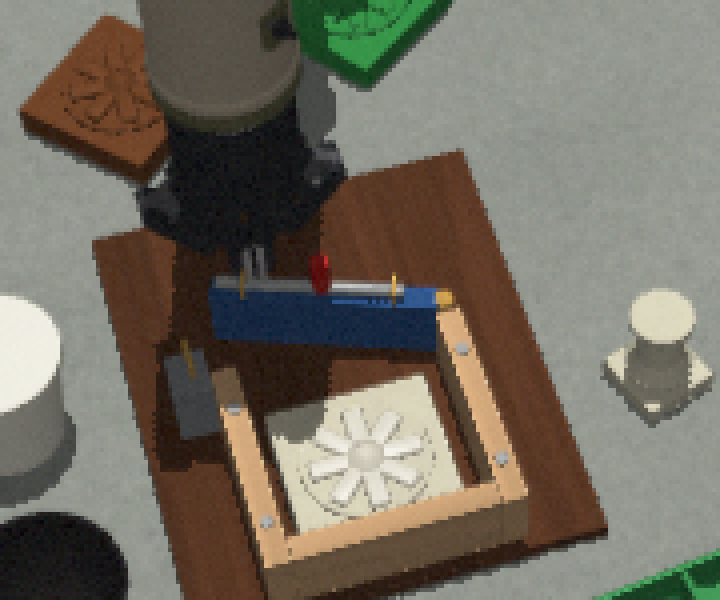

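The gate follows the fingertips and is about 0.35 rad from shut. Closing it now, slowing towards the stop.

>>> servo_tool:
  rows:
    - {"x": -6, "y": -3, "z": 0, "wx": 0, "wy": 0, "wz": 0}
    - {"x": -12, "y": -6, "z": 0, "wx": 0, "wy": 0, "wz": 0}
    - {"x": -18, "y": -8, "z": 0, "wx": 0, "wy": 0, "wz": 0}
    - {"x": -23, "y": -10, "z": 0, "wx": 0, "wy": 0, "wz": 0}
    - {"x": -28, "y": -11, "z": 0, "wx": 0, "wy": 0, "wz": 0}
    - {"x": -32, "y": -12, "z": 0, "wx": 0, "wy": 0, "wz": 0}
    - {"x": -35, "y": -13, "z": 0, "wx": 0, "wy": 0, "wz": 0}
    - {"x": -38, "y": -13, "z": 0, "wx": 0, "wy": 0, "wz": 0}
    - {"x": -40, "y": -13, "z": 0, "wx": 0, "wy": 0, "wz": 0}
    - {"x": -41, "y": -13, "z": 0, "wx": 0, "wy": 0, "wz": 0}

```text
clock: 14.4
position: [0.5947, -0.1431, 0.0493]
tcp_rot: [-0.0, 0.05, 0.999, -0.0]
force: [-0.2, -0.9, 0.5]
gripper_width: 0.0003
```

>>> servo_tool:
  rows:
    - {"x": -0.5, "y": 0, "z": 0, "wx": 0, "wy": 0, "wz": 0}
    - {"x": -1, "y": 0, "z": 0, "wx": 0, "wy": 0, "wz": 0}
    - {"x": -1.5, "y": 0, "z": 0, "wx": 0, "wy": 0, "wz": 0}
    - {"x": -2, "y": 0, "z": 0, "wx": 0, "wy": 0, "wz": 0}
    - {"x": -2, "y": 0, "z": 0, "wx": 0, "wy": 0, "wz": 0}
    - {"x": -2, "y": 0, "z": 0, "wx": 0, "wy": 0, "wz": 0}
    - {"x": -2, "y": 0, "z": 0, "wx": 0, "wy": 0, "wz": 0}
    - {"x": -2, "y": 0, "z": 0, "wx": 0, "wy": 0, "wz": 0}
    - {"x": -2, "y": 0, "z": 0, "wx": 0, "wy": 0, "wz": 0}
    - {"x": -2, "y": 0, "z": 0, "wx": 0, "wy": 0, "wz": 0}

```text
clock: 15.4
position: [0.5967, -0.143, 0.0493]
tcp_rot: [0.0, 0.05, 0.999, 0.0]
force: [-0.6, 0.3, 0.3]
gripper_width: -0.0
```

>>> servo_tool:
  rows:
    - {"x": -0.5, "y": 0, "z": 0, "wx": 0, "wy": 0, "wz": 0}
    - {"x": -1, "y": 0, "z": 0, "wx": 0, "wy": 0, "wz": 0}
    - {"x": -1.5, "y": 0, "z": 0, "wx": 0, "wy": 0, "wz": 0}
    - {"x": -2, "y": 0, "z": 0, "wx": 0, "wy": 0, "wz": 0}
    - {"x": -2.5, "y": 0, "z": 0, "wx": 0, "wy": 0, "wz": 0}
    - {"x": -3, "y": 0, "z": 0, "wx": 0, "wy": 0, "wz": 0}
    - {"x": -3, "y": 0, "z": 0, "wx": 0, "wy": 0, "wz": 0}
    - {"x": -3, "y": 0, "z": 0, "wx": 0, "wy": 0, "wz": 0}
    - {"x": -3, "y": 0, "z": 0, "wx": 0, "wy": 0, "wz": 0}
    - {"x": -3, "y": 0, "z": 0, "wx": 0, "wy": 0, "wz": 0}

```text
clock: 16.4
position: [0.5977, -0.1432, 0.0491]
tcp_rot: [-0.002, 0.05, 0.999, 0.0]
force: [-9.3, 2.2, 8.3]
gripper_width: -0.0001
```

```bash
python3 - <<'E'
from h import *
shift([(-.028,-.048,.05)])
a=env.camera('scene')[200:350,200:350].repeat(4,0).repeat(4,1)
cv2.imwrite('pics/gate2.png',a)
E
```

```text
t 16.40 frame xyz mm [-27.4 -46.2  49.1] F [-9.3  2.2  8.3] w -0.0001
turn deg [ 0.04 -0.23  0.02]
[ 0.6 -1.8 -0.9]
```

View pics/gate2.png

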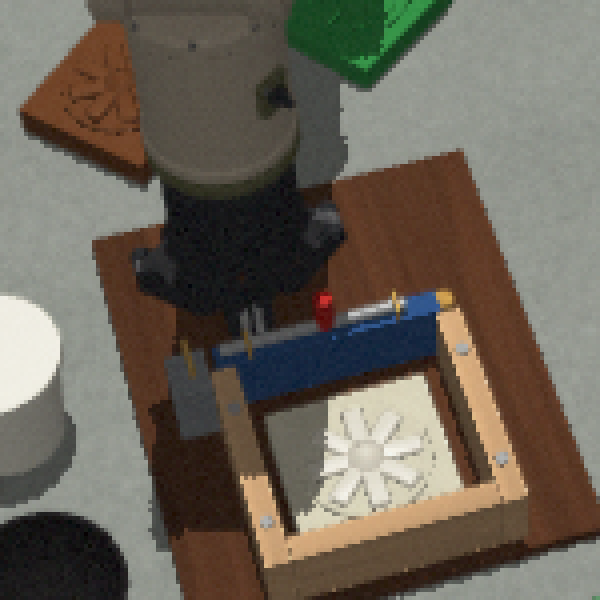

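The gate is shut: 9 N reaction, and the TCP is where it should be. Backing off, rising, and going round to the hinge side of the knob.

>>> servo_tool:
  rows:
    - {"x": 3, "y": 0, "z": 0, "wx": 0, "wy": 0, "wz": 0}
    - {"x": 10, "y": 0, "z": 0, "wx": 0, "wy": 0, "wz": 0}
    - {"x": 22, "y": 0, "z": 0, "wx": 0, "wy": 0, "wz": 0}
    - {"x": 34, "y": 0, "z": -10, "wx": 0, "wy": 0, "wz": 0}
    - {"x": 40, "y": 0, "z": -30, "wx": 0, "wy": 0, "wz": 0}
    - {"x": 40, "y": 10, "z": -50, "wx": 0, "wy": 0, "wz": 0}
    - {"x": 40, "y": 30, "z": -68, "wx": 0, "wy": 0, "wz": 0}
    - {"x": 40, "y": 50, "z": -75, "wx": 0, "wy": 0, "wz": 0}
    - {"x": 40, "y": 68, "z": -75, "wx": 0, "wy": 0, "wz": 0}
    - {"x": 40, "y": 75, "z": -75, "wx": 0, "wy": 0, "wz": 0}

```text
clock: 17.45
position: [0.5678, -0.0622, 0.1246]
tcp_rot: [0.001, 0.049, 0.999, 0.001]
force: [-0.1, 0.6, -0.0]
gripper_width: 0.0004
```

```bash
python3 - <<'E'
from h import *
shift([(-.009,.029,.124),(-.009,.029,.080)])
p=env.camera_params('top'); im=env.camera('top')
hsv=cv2.cvtColor(im,cv2.COLOR_BGR2HSV)[200:235,340:420]
m=((hsv[...,0]<6)|(hsv[...,0]>174))&(hsv[...,1]>170)&(hsv[...,2]>110)
v,u=np.nonzero(m);print(len(u))
if len(u): 
    w=ray(p,(u.mean()+340,v.mean()+200),.0925)[:2]; print("knob frame",FR.T@(w-FT))
E
```

```text
t 17.45 frame xyz mm [-65.3  31.3 124.6] F [-0.1  0.6 -0. ] w 0.0004
turn deg [0.07 0.06 0.21]
[-56.3  -2.5   0.6]
[-56.3  -2.6  44.6]
0
```

>>> servo_tool:
  rows:
    - {"x": -12, "y": -1, "z": 0, "wx": 0, "wy": 0, "wz": 0}
    - {"x": -25, "y": -2, "z": 0, "wx": 0, "wy": 0, "wz": 0}
    - {"x": -40, "y": -2, "z": 0, "wx": 0, "wy": 0, "wz": 0}
    - {"x": -52, "y": -2, "z": 0, "wx": 0, "wy": 0, "wz": 0}
    - {"x": -56, "y": -2, "z": 5, "wx": 0, "wy": 0, "wz": 0}
    - {"x": -56, "y": -2, "z": 15, "wx": 0, "wy": 0, "wz": 0}
    - {"x": -56, "y": -2, "z": 25, "wx": 0, "wy": 0, "wz": 0}
    - {"x": -56, "y": -2, "z": 35, "wx": 0, "wy": 0, "wz": 0}
    - {"x": -56, "y": -2, "z": 42, "wx": 0, "wy": 0, "wz": 0}
    - {"x": -56, "y": -2, "z": 44, "wx": 0, "wy": 0, "wz": 0}

```text
clock: 18.5
position: [0.6219, -0.0721, 0.0789]
tcp_rot: [-0.001, 0.05, 0.999, 0.0]
force: [0.0, -0.3, 0.1]
gripper_width: -0.0001
```

```bash
python3 - <<'E'
from h import *
shift([(-.009,-.0195,.080)])
cv2.imwrite('pics/knob.png',env.camera('scene')[220:340,220:350].repeat(5,0).repeat(5,1)[:600])
E
```

```text
t 18.50 frame xyz mm [-10.5  27.   78.9] F [ 0.  -0.3  0.1] w -0.0001
turn deg [-0.   -0.12  0.05]
[ -1.4 -46.5  -1.1]
```

View pics/knob.png

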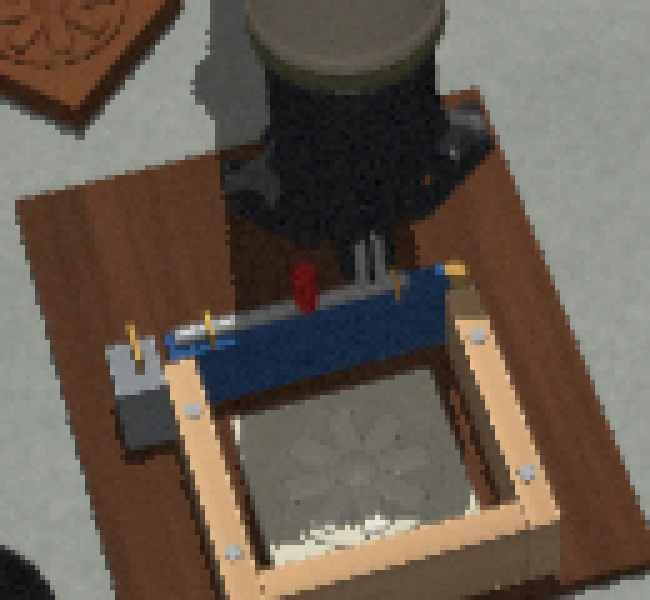

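The gate is shut and the fingertips are on the hinge side of the red knob, above the rod. Pushing the bolt.

>>> servo_tool:
  rows:
    - {"x": -1, "y": -5, "z": 0, "wx": 0, "wy": 0, "wz": 0}
    - {"x": -1, "y": -10, "z": 0, "wx": 0, "wy": 0, "wz": 0}
    - {"x": -1, "y": -15, "z": 0, "wx": 0, "wy": 0, "wz": 0}
    - {"x": -1, "y": -20, "z": 0, "wx": 0, "wy": 0, "wz": 0}
    - {"x": -1, "y": -25, "z": 0, "wx": 0, "wy": 0, "wz": 0}
    - {"x": -1, "y": -30, "z": 0, "wx": 0, "wy": 0, "wz": 0}
    - {"x": -1, "y": -35, "z": 0, "wx": 0, "wy": 0, "wz": 0}
    - {"x": -1, "y": -39, "z": 0, "wx": 0, "wy": 0, "wz": 0}
    - {"x": -1, "y": -42, "z": 0, "wx": 0, "wy": 0, "wz": 0}
    - {"x": -1, "y": -44, "z": 0, "wx": 0, "wy": 0, "wz": 0}

```text
clock: 19.55
position: [0.6194, -0.1165, 0.0803]
tcp_rot: [-0.0, 0.05, 0.999, -0.0]
force: [1.2, 1.5, 1.5]
gripper_width: 0.0001
```

>>> servo_tool:
  rows:
    - {"x": 0, "y": -0.5, "z": 0, "wx": 0, "wy": 0, "wz": 0}
    - {"x": 0, "y": -1, "z": 0, "wx": 0, "wy": 0, "wz": 0}
    - {"x": 0, "y": -1.5, "z": 0, "wx": 0, "wy": 0, "wz": 0}
    - {"x": 0, "y": -2, "z": 0, "wx": 0, "wy": 0, "wz": 0}
    - {"x": 0, "y": -2.5, "z": 0, "wx": 0, "wy": 0, "wz": 0}
    - {"x": 0, "y": -3, "z": 0, "wx": 0, "wy": 0, "wz": 0}
    - {"x": 0, "y": -3, "z": 0, "wx": 0, "wy": 0, "wz": 0}
    - {"x": 0, "y": -3, "z": 0, "wx": 0, "wy": 0, "wz": 0}
    - {"x": 0, "y": -3, "z": 0, "wx": 0, "wy": 0, "wz": 0}
    - {"x": 0, "y": -3, "z": 0, "wx": 0, "wy": 0, "wz": 0}

```text
clock: 20.55
position: [0.6191, -0.1192, 0.0803]
tcp_rot: [-0.0, 0.05, 0.999, -0.0]
force: [0.2, 1.8, 0.9]
gripper_width: -0.0
```

```bash
python3 -c "
from h import *
shift([(-.009,-.0195,.080)])"
```

```text
t 20.55 frame xyz mm [ -8.5 -20.2  80.3] F [0.2 1.8 0.9] w -0.0
turn deg [-0.01 -0.01  0.05]
[0.5 0.7 0.3]
```

The force is friction only, so it hasn't reached the stop. Creeping on.

>>> servo_tool:
  rows:
    - {"x": 0, "y": -0.5, "z": 0, "wx": 0, "wy": 0, "wz": 0}
    - {"x": 0, "y": -1, "z": 0, "wx": 0, "wy": 0, "wz": 0}
    - {"x": 0, "y": -1.5, "z": 0, "wx": 0, "wy": 0, "wz": 0}
    - {"x": 0, "y": -2, "z": 0, "wx": 0, "wy": 0, "wz": 0}
    - {"x": 0, "y": -2.5, "z": 0, "wx": 0, "wy": 0, "wz": 0}
    - {"x": 0, "y": -3, "z": 0, "wx": 0, "wy": 0, "wz": 0}
    - {"x": 0, "y": -3, "z": 0, "wx": 0, "wy": 0, "wz": 0}
    - {"x": 0, "y": -3, "z": 0, "wx": 0, "wy": 0, "wz": 0}
    - {"x": 0, "y": -3, "z": 0, "wx": 0, "wy": 0, "wz": 0}
    - {"x": 0, "y": -3, "z": 0, "wx": 0, "wy": 0, "wz": 0}

```text
clock: 21.55
position: [0.619, -0.1206, 0.0802]
tcp_rot: [-0.0, 0.05, 0.999, 0.001]
force: [0.1, 7.1, 2.2]
gripper_width: 0.0003
```

The stop is reached: 7 N, with the motion blocked. Backing off and clearing the view.

>>> servo_tool:
  rows:
    - {"x": 0, "y": 3, "z": 0, "wx": 0, "wy": 0, "wz": 0}
    - {"x": 0, "y": 7, "z": 0, "wx": 0, "wy": 0, "wz": 0}
    - {"x": 0, "y": 11, "z": -5, "wx": 0, "wy": 0, "wz": 0}
    - {"x": 0, "y": 11, "z": -20, "wx": 0, "wy": 0, "wz": 0}
    - {"x": 0, "y": 11, "z": -40, "wx": 0, "wy": 0, "wz": 0}
    - {"x": 10, "y": 11, "z": -60, "wx": 0, "wy": 0, "wz": 0}
    - {"x": 35, "y": 11, "z": -75, "wx": 0, "wy": 0, "wz": 0}
    - {"x": 65, "y": 11, "z": -90, "wx": 0, "wy": 0, "wz": 0}
    - {"x": 95, "y": 11, "z": -100, "wx": 0, "wy": 0, "wz": 0}
    - {"x": 110, "y": 11, "z": -100, "wx": 0, "wy": 0, "wz": 0}

```text
clock: 22.55
position: [0.5095, -0.1012, 0.1831]
tcp_rot: [0.002, 0.051, 0.999, 0.0]
force: [-0.7, 0.2, 0.6]
gripper_width: -0.0002
```

```bash
python3 - <<'E'
from h import *
shift([])
im=env.camera('scene');cv2.imwrite('pics/end.png',im[215:335,210:350].repeat(5,0).repeat(5,1))
p=env.camera_params('scene')
hsv=cv2.cvtColor(im,cv2.COLOR_BGR2HSV)[240:310,230:330]
m=((hsv[...,0]<6)|(hsv[...,0]>174))&(hsv[...,1]>180)
v,u=np.nonzero(m)
if len(u):
    print(len(u)); w=ray(p,(u.mean()+230,v.mean()+240),.082)[:2]; print("knob frame",FR.T@(w-FT))
E
```

```text
t 22.55 frame xyz mm [-119.3  -13.4  183.1] F [-0.7  0.2  0.6] w -0.0002
turn deg [ 0.04  0.19 -0.05]
46
knob frame [-0.00860729 -0.03821845]
```

View pics/end.png

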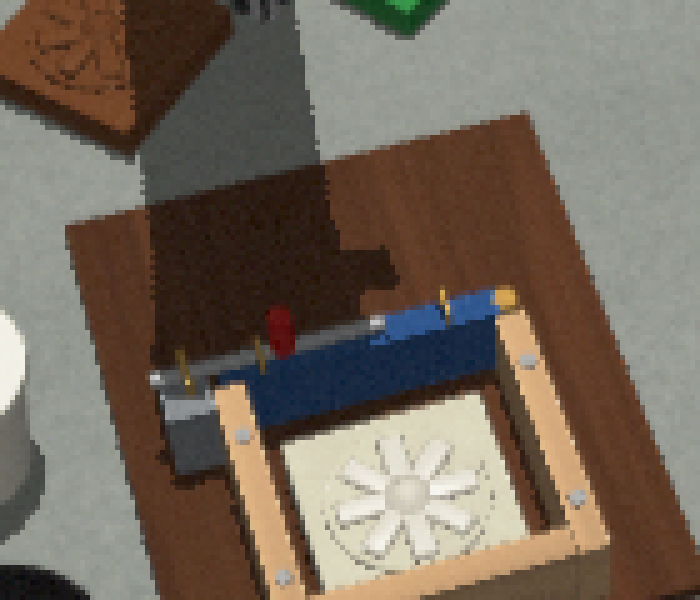

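The rod is through the keeper loop, the gate is flush, and the plaque is against the back wall. The knob is at frame (-8.6, -38) mm, against (-9, -40) for fully home. Handing in.

```bash
python3 -c "
from h import *
print(env.close_job())"
```

```text
the job is handed in; nothing more can be done
None
```

The plaque is home against the back wall, the gate is shut and the bolt is in its keeper. I handed the job in at about 22.6 s of the 64 s allowed; no verdict is reported.

- **Plaque:** I pushed it in with the half-open fingertips. It stopped at the predicted place with a 13 N wall reaction and no further motion.
- **Gate:** I swung it shut with the closed fingers. It stopped with a 9 N reaction and the tool within 1 mm of the calculated shut position.
- **Bolt:** I pushed the knob to its stop at 7 N. In the last picture the rod is through the keeper loop. The knob measured at frame (-8.6, -38) mm; fully home is (-9, -40), so it agrees within camera accuracy.
- **Robot and bystanders:** The robot was clear of everything when I handed in. I didn't measure the bystanders again, but the tool stayed clear of them and none looked moved in the pictures that showed them.

Two checks gave nothing: the first move call was refused because its rows lacked the zero turn values, so I resent it. One attempt to find the knob in the top camera found no pixels, so I used the scene camera instead.

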